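# Bolt the plate carrier shut

### The job

Lock the lid of the wooden plate carrier: press its spring catch down with one fingertip and, keeping it held down, push the bolt with the other fingertip until it is fully home in its keeper. Then let the catch spring back up and take the hand away. Nothing needs gripping: leave the crockery, pan and bottle standing where they are.

Things in the scene. Friction and masses are not known exactly. Their poses are not given: they have to be found in the camera images.
- carrier: Fixed plywood plate carrier, 264 x 400 x 120 mm (x, y, z), on the table. Origin: centre of its underside; z up. The steel bolt lock stands in the middle of its top, 120 mm up. The bolt slides along the carrier's y: +y is the way home, across the lid's seam into the keeper at carrier y 101 to 123 mm. Its -x side faces roughly to the robot.
- bolt_lug (a point): Top centre of the bolt's upright push lug, a steel plate 24 mm wide (x), 8 thick (y); axes as the carrier's. It is 63 mm above the carrier's top; the bolt bar's top is 22 mm above it. Push the lug's -y face to +y. Behind it is free room down to the bar and one guide strap, 28 mm above the carrier's top, 31 to 39 mm behind the drawn lug; the strap ahead is 73 mm away.
- catch_top (a point): Top centre of the spring catch, a flat steel paddle 30 mm wide (x), 100 long (y, parallel to the bolt), 44 mm above the carrier's top when up; axes as the carrier's. It lies on the bolt's -x side, centre line 60 mm from the lug's; its middle is 10 mm further to +y than the drawn lug. Press it anywhere; a fingertip can slide along it.
- bolt (a joint): Travel of the bolt in m: 0 to 0.0025 at the start (drawn), 0.040 at its stop, fully home; grows to the carrier's +y. Friction about 2 N; it stays where it is left.
- catch (a joint): How far the catch is pressed, in m: 0 up, 0.012 at its stop. Spring: 2 N to start, 5 N at 6 mm, 7 N at 10 mm. Its tongue stands between teeth (13 mm apart) on the bolt's side; at least 6 mm down frees the bolt. Let go on the way, it springs into the next gap and stops the bolt again. With the bolt fully home it springs right up.
- bowl: Loose terracotta bowl, 72 mm across, 32 mm high, on the carrier's top towards one of its ends (-y or +y); leave it. Origin: centre of its underside.
- cup: Loose white cup, 54 mm across, 50 mm high, on the carrier's top towards the other end; leave it. Origin: centre of its underside.
- pan: Loose steel saucepan, 156 mm across, 85 mm high, with a long handle to its own -x, on the table beyond the carrier's -y end; leave it. Origin: centre of its underside.
- sauce: Loose clear bottle with a black cap, 56 mm across, 150 mm high, on the table beyond the carrier's +y end; leave it. Origin: centre of its underside.
Not all that is in view belongs to the job. Several things have the shape of the bowl; the one meant has the colours described above. Of the things shaped like the sauce, the clear one is meant.

How it is judged (in metres and radians):
On the way, in this order (a step that is already met when the one before it is completed fails the run):
1. the catch is pressed down by the fingers while the bolt is still drawn (value of joint catch above 0.0055 m and value of joint bolt below 0.006 m and contact force between the fingers and catch above 0.5 N), for 0.05 s.
2. the bolt is pushed through mid-travel by the fingers while they still hold the catch down (value of joint bolt between 0.016 and 0.036 m and value of joint catch above 0.0045 m and contact force between the fingers and catch above 0.5 N and contact force between the fingers and bolt above 0.3 N), for 0.02 s.
At the end, for the whole second after the job is handed in: The bolt is within 3 mm of its stop (40 mm) and at rest, the catch has sprung back up to within 2 mm, and bowl, cup, saucepan and bottle stand upright within 20 mm of where they were (value of joint bolt above 0.037 m and value of joint catch below 0.002 m and velocity of joint bolt between -0.005 and 0.005 m/s and distance of each of bowl, cup, pan, sauce from where it was at the start of the episode below 0.02 m and angle between each of bowl, cup, pan, sauce's own z axis and vertical below 0.15 rad); the robot touches nothing.
It fails at once if the bowl is moved by more than 20 mm, lifted or tipped (distance of bowl from where it was at the start of the episode above 0.02 m or angle between bowl's own z axis and vertical above 0.3 rad).
It fails at once if the cup is moved by more than 20 mm, lifted or tipped (distance of cup from where it was at the start of the episode above 0.02 m or angle between cup's own z axis and vertical above 0.3 rad).
It fails at once if the saucepan is moved by more than 20 mm, lifted or tipped (distance of pan from where it was at the start of the episode above 0.02 m or angle between pan's own z axis and vertical above 0.3 rad).
It fails at once if the sauce bottle is moved by more than 20 mm, lifted or tipped (distance of sauce from where it was at the start of the episode above 0.02 m or angle between sauce's own z axis and vertical above 0.3 rad).
It fails at once if the bolt is forced past the raised catch (value of joint catch below 0.003 m and (value of joint bolt between 0.0055 and 0.0095 m or value of joint bolt between 0.0185 and 0.0225 m or value of joint bolt between 0.0315 and 0.0355 m)).
It also fails if it takes over 38 s, if anything falls off the work surface, if the arm or the gripper's body presses on something with over 40 N, if the wrist force passes 120 N, or if a joint passes its speed limit or range.

### The arm

A 7-joint arm with a two-finger parallel gripper is mounted at the origin on the work surface. World frame = base frame: x ahead of the robot, y to its left, z up, the work surface at z = 0. Lengths are in mm, angles in degrees, forces in N, time in s.
With the tool pointing down it reaches from about 400 to 850 mm from the base axis. Payload 10.4 kg.
Tool frame: the origin (TCP) lies between the finger pads; the fingertips stand 25 mm ahead of it and the grasp point (between the pads) lies 6 mm ahead of it (robot.tip_extent is the distance from the TCP to the fingertips, in mm); z points along the fingers, y is the direction in which the jaws open and shut (so a half turn about z gives the same grasp; the last joint's range is limited). The gripper opens to 87 mm and grips with 3 to 60 N. Pads are 19 mm wide; open, the fingers measure 117 mm over their backs; the gripper's body (75 mm by 190 mm) begins 51 mm behind the grasp point.
Start: joints at [70.038, 19.034, -3.707, 83.658, 1.238, 77.344, -5.071], TCP at [200.063, -592.135, 247.576] pointing down, gripper open.
Joint ranges: [-148.97, 148.97], [-28.65, 121.19], [-84.17, 76.75], [9.2, 138.47], [-72.65, 252.65], [3.7, 117.97], [-149.18, 149.18]. Speed limits (degrees/s): [127.2, 127.2, 159.86, 159.86, 180, 180, 180].

### API

Orientations are given as a 3x3 rotation matrix whose columns are the frame's x, y, z axes.
In Python, from plant import robot gives the robot as it stands. The module is installed in compiled form; this text tells all that it offers.
- The arm moves only by the shell command python3 -m inch 'ROWS' [FORCE]. ROWS is JSON, one flat list of numbers, 7 for each row, row after row: the finger opening in mm, from 0 to 87, then the shift along the tool's x, y, z in mm, then the turn, a rotation vector about the tool's x, y, z in rad. In form: [fingers, tx, ty, tz, rx, ry, rz, fingers, tx, ty, tz, rx, ry, rz, ...]. A call has exactly 8 rows; each row shifts and turns the commanded pose from where the row before left it, along the tool's axes as they then stand; what a row does not reach is not made up. A row lasts 1/10 s, in which the tool goes at most 50 mm and 8.59 degrees, less where a joint would pass 70% of its speed; a pose out of reach is approached as far as the arm can. A call is refused whole if a number of a shift passes 50 or a number of a turn 0.15, either way. A call with a gripper value outside its range is refused whole. The fingers move at their own pace and stop on an object; FORCE is the grip in N (left out, the last holds). Time passes only in rows, so rows that do not move let the fingers close, or fill a call up. It gives the time, the measured TCP pose, the force and the opening at its end, in the units of the state.
- robot.get_obs(): the state, without advancing time (a new reading comes with each control period).
- robot.read_camera(name): name is "scene" or "top" or "wrist"; returns the picture (420x560x3 uint8, blue, green, red); there is no depth.
- robot.get_calibration(name): a dict with "K" (3x3 intrinsics, pixels), "R" (3x3) and "t" (3): a world point X has camera coordinates R X + t; the wrist camera has in their place "mount" (4x4, takes a point from camera to tool coordinates, whose origin is the TCP and whose axes are the flange's). Camera axes: x right, y down, z forward; pixel columns grow to the right and rows downward; lengths in mm; the calibration is good to about 2 mm. The wrist camera is an equidistant fisheye: a pixel r from the principal point sees the ray r / f radians off the axis. A picture is of the moment at which its call begins: read the wrist's pose just before it. get_calibration takes no time and is no camera call.
- robot.job_done(): hands the job in, once; it reports no verdict.
The state is a dict: "clock": time; "joints": joint angles; "dq": joint speeds; "joint_torque": joint torques, N m; "position": TCP position; "orientation": TCP orientation; "ft_force": force on the tool from outside, world axes, zero at the start; "ft_torque": the same for the moment, N m; "gripper_width": finger opening in mm.
Only numpy, scipy, OpenCV 4.12 (cv2) and the standard library are available. Lean on these libraries where they do the work, as an engineer would, in place of code of your own. Each camera call takes 0.05 s, during which the arm holds its last target. There are 200 camera calls.

## Working session

There is one attempt and no reset: what is moved stays moved. The work goes in short steps, Python scripts to look and compute and a shell command to move; the robot and the scene stay as the last step left them, time stands still between calls to the robot, and variables do not carry over. Pictures are saved under pics/ and viewed, about 8 in all and at most 12, crops included, and the job is handed in when it is done.

```bash
mkdir -p pics; python3 - <<'E'
from plant import robot
import cv2,numpy as np
o=robot.get_obs();print(o)
for n in("scene","top"):
    cv2.imwrite(f"pics/{n}0.png",robot.read_camera(n));c=robot.get_calibration(n);print(n,c)
print(robot.get_calibration("wrist"))
E
```

```text
{'clock': 0.0, 'joints': array([70.0374126 , 19.06954334, -3.70795924, 83.70430777,  1.23949655,
       77.3429073 , -5.07167911]), 'dq': array([-0.053159  , -0.02217972, -0.01221033, -0.05565822, -0.13293366,
        0.00877466,  0.10082774]), 'joint_torque': array([ 2.56235953e-04, -6.23253107e+01,  2.50328559e-02, -3.89886618e+01,
       -6.12723199e-02,  4.00168332e-02,  1.79928834e-04]), 'position': array([ 199.9373692 , -591.80155144,  246.79460763]), 'orientation': array([[ 9.47382674e-01,  3.20102804e-01, -5.12860402e-04],
       [ 3.20103203e-01, -9.47381868e-01,  1.23920306e-03],
       [-8.92022707e-05, -1.33816777e-03, -9.99999101e-01]]), 'ft_force': array([-0.18132   , -0.18721351,  0.31237167]), 'ft_torque': array([-0.08135626, -0.01525761,  0.02718241]), 'gripper_width': 86.6187561355571}
scene {'K': array([[504.74065963,   0.        , 279.70142276],
       [  0.        , 504.74065963, 222.11304453],
       [  0.        ,   0.        ,   1.        ]]), 'R': array([[ 0.18812884,  0.9819508 , -0.01949803],
       [ 0.69423997, -0.14699753, -0.70457263],
       [-0.694721
[... 278 characters left out ...]
718, -0.99961962, -0.01241462],
       [-0.982474  , -0.02190585, -0.18510801],
       [ 0.18476565,  0.01675573, -0.98263976]]), 't': array([  48.06877366,  580.85720289, 1323.4518881 ])}
{'K': array([[325.1922621 ,   0.        , 271.836916  ],
       [  0.        , 325.1922621 , 208.36353749],
       [  0.        ,   0.        ,   1.        ]]), 'mount': array([[-1.79361932e-03, -9.55699879e-01, -2.94337432e-01,
         8.06830180e+01],
       [ 9.99998390e-01, -1.70039188e-03, -5.72649270e-04,
         6.17282716e-01],
       [ 4.67918585e-05, -2.94337985e-01,  9.55701391e-01,
        -1.37578058e+02],
       [ 0.00000000e+00,  0.00000000e+00,  0.00000000e+00,
         1.00000000e+00]])}
```

View pics/scene0.png

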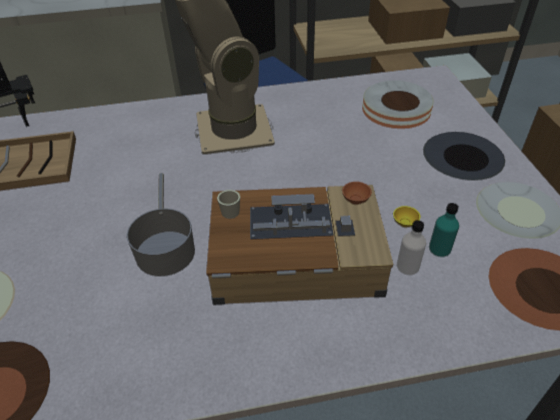

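View pics/top0.png

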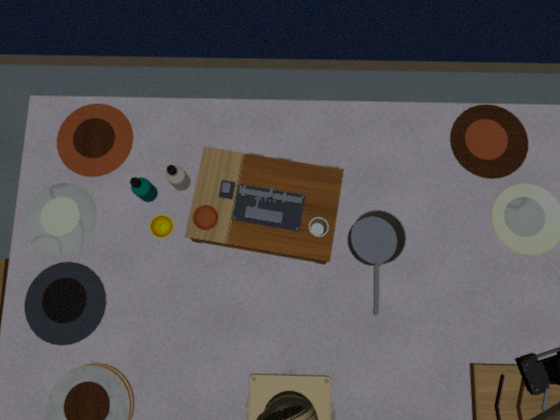

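The scene view shows the carrier in the middle, with the saucepan at (162,240) and the clear bottle at (411,248). The teal bottle at (445,233) and the yellow bowl at (406,217) are decoys. In the top view the lock is at about (268,205), the terracotta bowl at (205,217), the cup at (318,228), the pan at (375,240) and the clear bottle at (177,177). I'll crop the lock in both views.

```bash
python3 - <<'E'
import cv2
a=cv2.imread("pics/top0.png")[140:270,180:350];b=cv2.imread("pics/scene0.png")[175:305,200:400]
f=lambda i,s:cv2.resize(i,None,fx=s,fy=s,interpolation=cv2.INTER_CUBIC)
import numpy as np
g=lambda i:np.clip(i*1.8,0,255).astype('uint8')
cv2.imwrite("pics/topc.png",g(f(a,4.5)));cv2.imwrite("pics/scenec.png",g(f(b,4)))
E
```

```text
(no output)
```

View pics/topc.png

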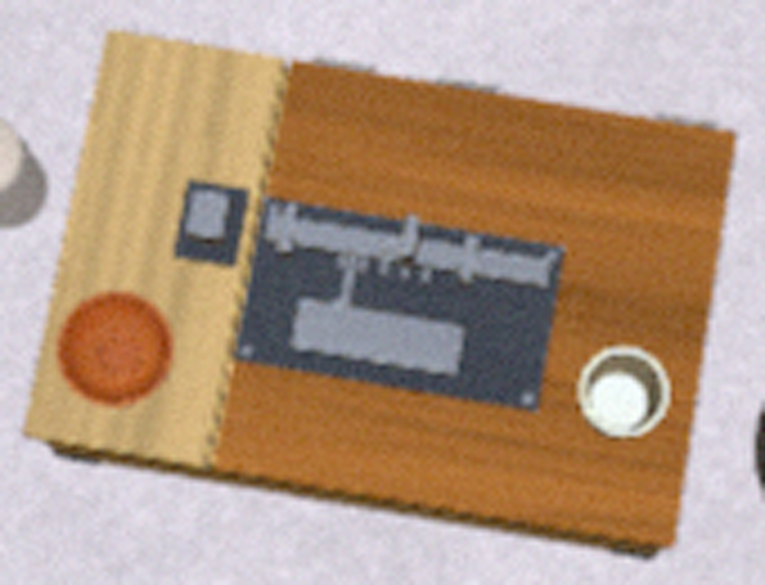

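View pics/scenec.png

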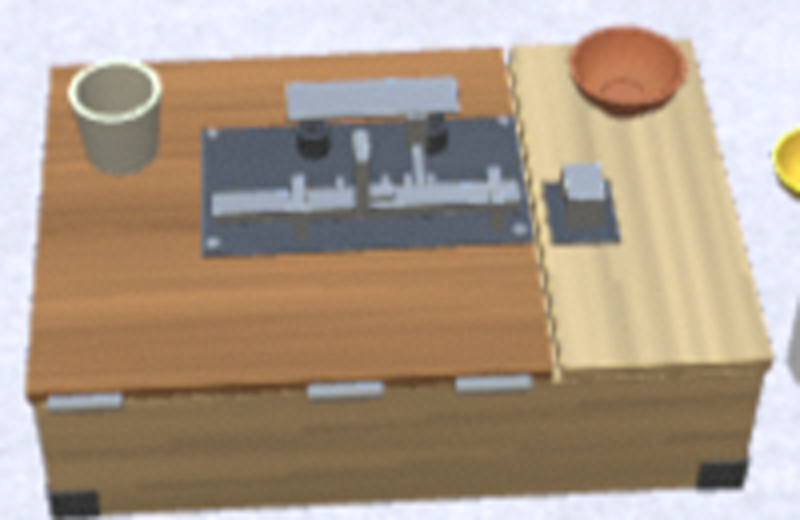

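The crops are clear. In the top crop the lug top is at about (411,236) and the catch paddle spans (292..463, 300..375). In the scene crop the lug top is at about (361,136) and the paddle is at (286..459, 78..116). I'll fit the carrier pose to both.

```bash
cat >h.py <<'E'
from plant import robot
import numpy as np
from scipy.optimize import least_squares
def proj(n,X):
    c=robot.get_calibration(n);q=(np.atleast_2d(X)@c["R"].T+c["t"])@c["K"].T;return q[:,:2]/q[:,2:]
def cross(T,S):
    # triangulate
    f=lambda X:np.r_[(proj("top",X)-T).ravel(),(proj("scene",X)-S).ravel()]
    return least_squares(f,[650,0,120.])
E
python3 - <<'E'
from h import *
t=lambda u,v:np.array([180+u/4.5,140+v/4.5]); s=lambda u,v:np.array([200+u/4,175+v/4])
C=[[132,200,120],[132,-200,120],[-132,-200,120],[-132,200,120]]
T=[t(107,30),t(735,130),t(672,547),t(27,436)]
S=[s(770,360),s(28,395),s(52,67),s(690,40)]
def W(p,X):
    c,q=np.cos(p[2]),np.sin(p[2]);return np.array(X)@np.array([[c,q,0],[-q,c,0],[0,0,1]])+[p[0],p[1],0]
for nm in("both","top","scene"):
    f=lambda p:np.r_[(proj("top",W(p,C))-T).ravel()*(nm!="scene"),(proj("scene",W(p,C))-S).ravel()*(nm!="top")]
    r=least_squares(f,[650,0,0.]);print(nm,r.x[:2],np.degrees(r.x[2]),r.fun.round(1))
    if nm=="both":p=r.x
inv=lambda X:np.r_[(np.array([[np.cos(p[2]),np.sin(p[2])],[-np.sin(p[2]),np.cos(p[2])]])@(X[:2]-p[:2])),X[2]]
for nm,a,b in[("lug",t(411,236),s(361,136)),("cA+x+y",t(298,300),s(457,110)),("cB +x-y",t(463,323),s(288,117)),("cC -x-y",t(460,375),s(286,83)),("cD -x+y",t(292,347),s(457,78))]:
    r=cross(a,b);print(nm,r.x.round(1),"carrier",inv(r.x).round(1),r.fun.round(1))
for nm,a,z in[("cup",t(624,392),170),("bowl",t(114,348),152),("keep",t(207,213),150)]:
    r=least_squares(lambda X:(proj("top",[X[0],X[1],z])-a).ravel(),[650,0]);print(nm,r.x.round(),inv(np.r_[r.x,z]).round())
E
```

```text
both [590.64961479  81.12742807] -8.363399209119821 [ 0.1 -1.1 -0.5 -0.8 -0.4 -1.  -0.9 -0.8  0.1 -0.7 -0.7 -0.9 -0.5 -1.
 -1.  -1.1]
top [588.07150686  79.87353894] -8.262558036669459 [ 0.4 -0.1 -0.2 -0.   0.2 -0.1 -0.4  0.2 -0.  -0.  -0.  -0.  -0.  -0.
 -0.  -0. ]
scene [593.52831285  81.70330866] -8.453498138968653 [ 0.  -0.  -0.  -0.  -0.  -0.  -0.  -0.   0.7  0.4 -0.4 -0.  -0.  -0.4
 -0.3 -0.3]
lug [602.9  64.5 185.2] carrier [ 14.6 -14.6 185.2] [-0.8 -0.1 -0.6  0.1]
cA+x+y [567.6 129.8 160.1] carrier [-29.9  44.8 160.1] [-0. -0. -0.  0.]
cB +x-y [555.4  31.8 162.5] carrier [-27.7 -53.9 162.5] [-0.5 -0.1 -0.4  0. ]
cC -x-y [524.5  34.7 160.9] carrier [-58.7 -55.5 160.9] [-1.1 -0.2 -1.   0.1]
cD -x+y [539.5 134.8 159.1] carrier [-58.4  45.7 159.1] [-0.9 -0.2 -0.8  0.1]
cup [515. -65.] [ -54. -156.  170.]
bowl [537. 240.] [-76. 149. 152.]
keep [622. 188.] [ 16. 110. 150.]
```

The measurements match the given sizes: the lug is at carrier (15,-15,184), the catch centre is at (-44,-5,161), and the offsets are 60/10 mm. The nearest lookalikes are the keeper block at top-crop (207,213) and the guide straps at (470,255) and (285,228). The lug is the plate at (411,236). Now I'll move above the lock.

```bash
python3 -m inch '[46,34.7,-30.3,-1.5,0,0,0, 46,34.7,-30.3,-1.5,0,0,0, 46,34.7,-30.3,-1.5,0,0,0, 46,34.7,-30.3,-1.5,0,0,0, 46,34.7,-30.3,-1.5,0,0,0, 46,34.7,-30.3,-1.5,0,0,0, 46,34.7,-30.3,-1.5,0,0,0, 46,34.7,-30.3,-1.5,0,0,0]' && python3 -m inch '[46,34.7,-30.3,-1.5,0,0,0, 46,34.7,-30.3,-1.5,0,0,0, 46,34.7,-30.3,-1.5,0,0,0, 46,34.7,-30.3,-1.5,0,0,0, 46,34.7,-30.3,-1.5,0,0,0, 46,34.7,-30.3,-1.5,0,0,0, 46,34.7,-30.3,-1.5,0,0,0, 46,34.7,-30.3,-1.5,0,0,0]' && python3 -m inch '[46,0,0,0,0,0,-0.137, 46,0,0,0,0,0,-0.137, 46,0,0,0,0,0,-0.137, 46,0,0,0,0,0,-0.137, 46,0,0,0,0,0,-0.137, 46,0,0,0,0,0,-0.137, 46,0,0,0,0,0,-0.137, 46,0,0,0,0,0,-0.137]'
```

```text
clock: 0.9
position: [385.9, -271.8, 259.5]
orientation: [[0.947, 0.32, -0.0], [0.32, -0.947, -0.0], [-0.0, 0.0, -1.0]]
ft_force: [0.8, 0.4, 1.3]
gripper_width: 46.1
clock: 1.7
position: [571.5, 46.3, 271.4]
orientation: [[0.948, 0.319, -0.0], [0.319, -0.948, -0.0], [-0.0, 0.0, -1.0]]
ft_force: [1.0, 0.2, 0.5]
gripper_width: 45.9
clock: 2.5
position: [570.7, 44.8, 271.2]
orientation: [[0.143, 0.99, -0.001], [0.99, -0.143, -0.0], [-0.0, -0.001, -1.0]]
ft_force: [-0.3, 0.3, -1.1]
gripper_width: 45.8
```

Lined up above the lock. I'll look with the wrist camera.

```bash
python3 - <<'E'
from plant import robot
import cv2,numpy as np
o=robot.get_obs();print(o["position"],o["orientation"].tolist())
i=robot.read_camera("wrist");cv2.imwrite("pics/w1.png",i)
j=cv2.resize(np.clip(i*1.8,0,255).astype('uint8'),None,fx=1.4,fy=1.4,interpolation=cv2.INTER_CUBIC)
cv2.imwrite("pics/w1b.png",j)
E
```

```text
[570.69131399  44.77708755 271.15798119] [[0.14291182493591245, 0.9897352019079962, -0.0006636246112876626], [0.9897354025426561, -0.1429119305406122, -0.00011429296329463668], [-0.00020795964345642713, -0.0006404789558282194, -0.9999997732697211]]
```

View pics/w1b.png

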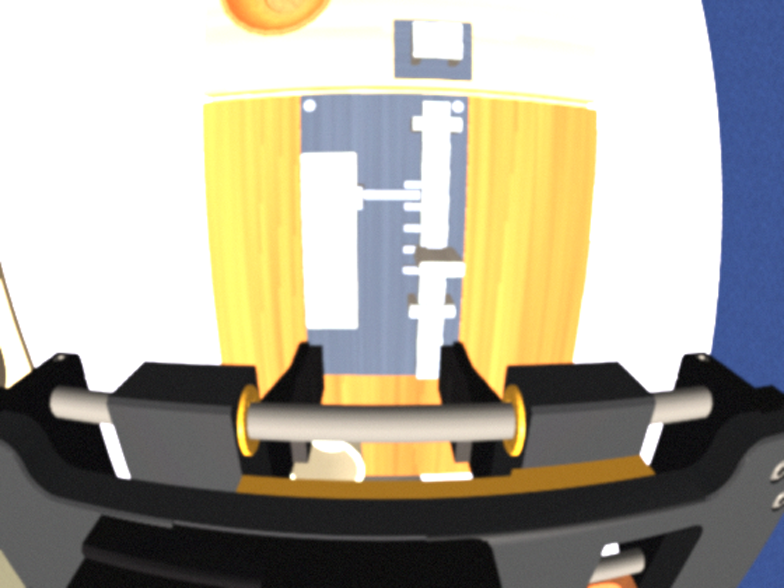

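The wrist view shows the lug top strip at about (440,269), with its dark +y face above it. The catch paddle spans x 302..357 and y 153..328. The fingers show at about x 310 and 452. I'll turn these into tool coordinates.

```bash
cat >>h.py <<'E'
def wray(px,z,o):
    c=robot.get_calibration("wrist");K=c["K"];M=c["mount"]
    d=np.array([(px[0]-K[0,2])/K[0,0],(px[1]-K[1,2])/K[1,1]]);th=np.linalg.norm(d)
    v=np.r_[d/th*np.sin(th),np.cos(th)]
    R=o["orientation"];v=R@M[:3,:3]@v;p=R@M[:3,3]+o["position"]
    X=p+v*(z-p[2])/v[2];return X,R.T@(X-o["position"])
E
python3 - <<'E'
from h import *
o=robot.get_obs()
for n,u,v,z in[("lug",440,269,183),("lugL",418,269,183),("lugR",463,269,183),("c-+",302,153,164),("c++",357,153,164),("c+-",357,328,164),("c--",302,328,164),("plate+y L",302,95,121),("plate +y R",470,95,121),("keep",439,40,150)]:
    X,T=wray((u/1.4,v/1.4),z,o);print(n,X.round(1),T.round(1))
# fingertips location guess
for n,u,v in[("fL",310,346),("fLin",323,346),("fR",452,346),("fRin",441,346)]:
    print(n,wray((u/1.4,v/1.4),o["position"][2]-25,o)[1].round(1))
E
```

```text
lug [603.7  63.5 183. ] [23.1 30.3 88.1]
lugL [592.4  65.  183. ] [23.1 18.9 88.1]
lugR [615.6  61.9 183. ] [23.1 42.3 88.1]
c-+ [540.  132.3 164. ] [ 82.7 -42.1 107.1]
c++ [569.1 127.6 164. ] [ 82.  -12.7 107.1]
c+- [554.5  29.8 164. ] [-16.9 -14.  107.1]
c-- [522.5  34.  164. ] [-17.  -46.2 107.1]
plate+y L [538.1 170.5 121. ] [120.3 -49.1 150.1]
plate +y R [642.1 156.5 121. ] [120.5  55.9 150. ]
keep [622.9 187.2 150. ] [148.3  32.7 121. ]
fL [  8.1 -28.1  25. ]
fLin [  8.1 -22.9  25. ]
fR [ 8.  27.7 25. ]
fRin [ 8.  23.3 25. ]
```

The wrist fit agrees with the first fit within about 1 mm. The right finger is at y 23..38 against the lug's 19..42, and the left finger is centred on the catch (-44..-13). I'll move +3 in x and descend to just above the catch.

```bash
python3 -m inch '[46,3,0,0,0,0,0, 46,0,0,15,0,0,0, 46,0,0,20,0,0,0, 46,0,0,20,0,0,0, 46,0,0,15,0,0,0, 46,0,0,6,0,0,0, 46,0,0,0,0,0,0, 46,0,0,0,0,0,0]' && python3 - <<'E'
from h import *
print(np.array([robot.get_obs()["ft_force"] for _ in range(3)]).round(2),robot.get_obs()["position"])
E
```

```text
clock: 3.35
position: [571.7, 48.0, 196.1]
orientation: [[0.149, 0.989, 0.001], [0.989, -0.149, 0.0], [0.0, 0.001, -1.0]]
ft_force: [0.7, 0.3, 0.1]
gripper_width: 45.5
[[0.71 0.34 0.06]
 [0.71 0.34 0.06]
 [0.71 0.34 0.06]] [571.65916161  47.97737117 196.13199012]
```

Tip is at z 171. Now I'll step down toward 5 mm of press (tip about 160).

```bash
python3 -m inch '[46,0,0,2,0,0,0, 46,0,0,2,0,0,0, 46,0,0,2,0,0,0, 46,0,0,2,0,0,0, 46,0,0,2,0,0,0, 46,0,0,1,0,0,0, 46,0,0,0,0,0,0, 46,0,0,0,0,0,0]' ; python3 -m inch '[46,0,0,1,0,0,0, 46,0,0,1,0,0,0, 46,0,0,1,0,0,0, 46,0,0,0,0,0,0, 46,0,0,0,0,0,0, 46,0,0,0,0,0,0, 46,0,0,0,0,0,0, 46,0,0,0,0,0,0]'
```

```text
clock: 4.15
position: [571.5, 47.8, 184.7]
orientation: [[0.148, 0.989, 0.0], [0.989, -0.148, -0.0], [-0.0, 0.0, -1.0]]
ft_force: [0.0, -1.2, 4.6]
gripper_width: 46.5
clock: 4.95
position: [571.4, 47.8, 181.6]
orientation: [[0.148, 0.989, 0.0], [0.989, -0.148, -0.0], [0.0, 0.0, -1.0]]
ft_force: [0.3, -1.2, 5.8]
gripper_width: 46.2
```

Force 5.8 N at tip z 156.6 means about 7.5 mm of press. I'll press 2 mm more.

```bash
python3 -m inch '[46,0,0,1,0,0,0, 46,0,0,1,0,0,0, 46,0,0,0,0,0,0, 46,0,0,0,0,0,0, 46,0,0,0,0,0,0, 46,0,0,0,0,0,0, 46,0,0,0,0,0,0, 46,0,0,0,0,0,0]' ; python3 - <<'E'
from plant import robot
import cv2,numpy as np
print(robot.get_obs()["ft_force"])
i=robot.read_camera("wrist")
cv2.imwrite("pics/w2.png",cv2.resize(np.clip(i*1.4,0,255).astype('uint8')[:330,100:460],None,fx=1.8,fy=1.8))
E
```

```text
clock: 5.75
position: [571.4, 47.8, 179.8]
orientation: [[0.149, 0.989, 0.0], [0.989, -0.149, -0.0], [-0.0, 0.0, -1.0]]
ft_force: [-0.8, -0.8, 5.6]
gripper_width: 46.2
[-0.79522577 -0.78504924  5.59781966]
```

View pics/w2.png

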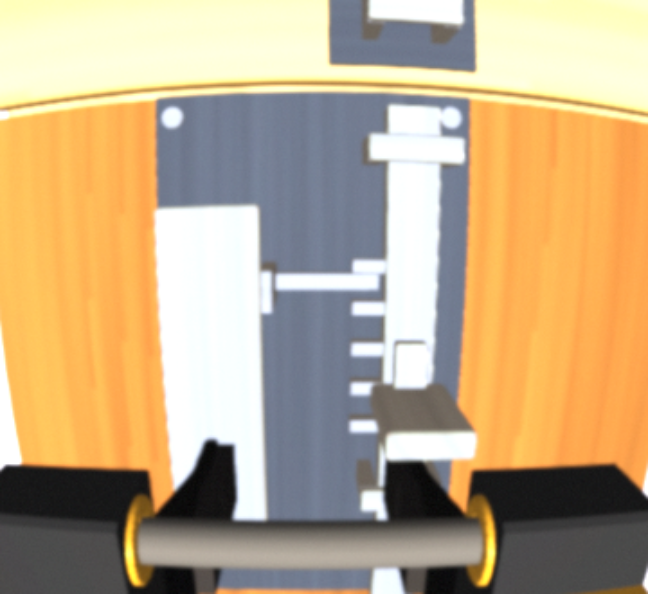

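The left finger rests on the catch and the right finger is just behind the lug. With the catch held about 9 mm down, I'll push in +x.

```bash
python3 -m inch '[46,3,0,0,0,0,0, 46,3,0,0,0,0,0, 46,4,0,0,0,0,0, 46,4,0,0,0,0,0, 46,4,0,0,0,0,0, 46,4,0,0,0,0,0, 46,3,0,0,0,0,0, 46,0,0,0,0,0,0]'
```

```text
clock: 6.6
position: [575.3, 71.3, 179.7]
orientation: [[0.149, 0.989, 0.0], [0.989, -0.149, -0.002], [-0.002, 0.001, -1.0]]
ft_force: [-0.8, -4.4, 6.4]
gripper_width: 45.7
```

```bash
python3 -m inch '[46,3,0,0,0,0,0, 46,3,0,0,0,0,0, 46,3,0,0,0,0,0, 46,3,0,0,0,0,0, 46,3,0,0,0,0,0, 46,3,0,0,0,0,0, 46,0,0,0,0,0,0, 46,0,0,0,0,0,0]'; python3 -m inch '[46,1,0,0,0,0,0, 46,1,0,0,0,0,0, 46,1,0,0,0,0,0, 46,0,0,0,0,0,0, 46,0,0,0,0,0,0, 46,0,0,0,0,0,0, 46,0,0,0,0,0,0, 46,0,0,0,0,0,0]'
```

```text
clock: 7.4
position: [578.0, 89.1, 179.6]
orientation: [[0.149, 0.989, 0.0], [0.989, -0.149, -0.002], [-0.002, 0.0, -1.0]]
ft_force: [-1.6, -4.5, 5.9]
gripper_width: 46.2
clock: 8.2
position: [578.4, 91.6, 179.6]
orientation: [[0.15, 0.989, -0.0], [0.989, -0.15, -0.002], [-0.002, 0.0, -1.0]]
ft_force: [-1.6, -5.7, 7.0]
gripper_width: 45.7
```

```bash
python3 -m inch '[46,1,0,0,0,0,0, 46,1,0,0,0,0,0, 46,0,0,0,0,0,0, 46,0,0,0,0,0,0, 46,0,0,0,0,0,0, 46,0,0,0,0,0,0, 46,0,0,0,0,0,0, 46,0,0,0,0,0,0]'; python3 -m inch '[46,1,0,0,0,0,0, 46,1,0,0,0,0,0, 46,0,0,0,0,0,0, 46,0,0,0,0,0,0, 46,0,0,0,0,0,0, 46,0,0,0,0,0,0, 46,0,0,0,0,0,0, 46,0,0,0,0,0,0]'
```

```text
clock: 9.0
position: [578.6, 92.8, 179.6]
orientation: [[0.151, 0.989, -0.0], [0.989, -0.151, -0.003], [-0.003, 0.0, -1.0]]
ft_force: [-2.8, -8.2, 8.1]
gripper_width: 46.2
clock: 9.8
position: [578.7, 93.0, 179.6]
orientation: [[0.152, 0.988, -0.002], [0.988, -0.152, -0.006], [-0.006, -0.001, -1.0]]
ft_force: [-6.3, -13.3, 12.2]
gripper_width: 45.7
```

Force now rises with no motion (13 N), which suggests the stop. I'll check by eye before letting go.

```bash
python3 - <<'E'
from plant import robot
import cv2,numpy as np
i=robot.read_camera("wrist")
cv2.imwrite("pics/w3.png",cv2.resize(np.clip(i*1.1,0,255).astype('uint8')[:330,100:460],None,fx=1.8,fy=1.8))
E
```

```text
(no output)
```

View pics/w3.png

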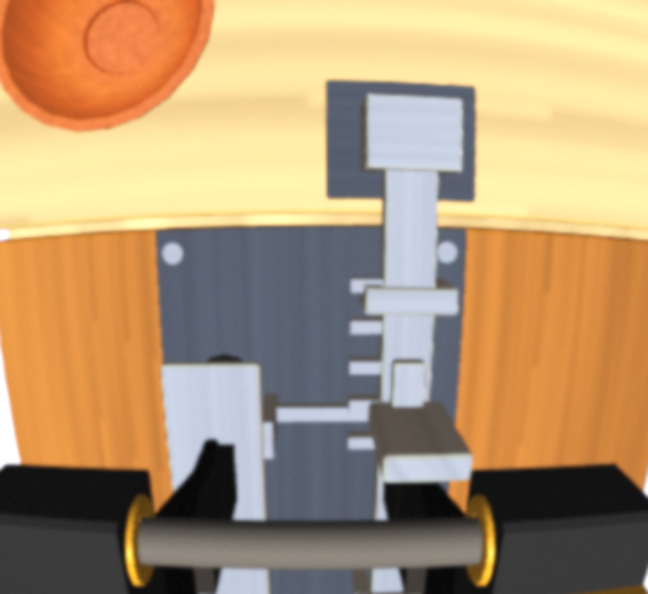

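The bolt is inside the keeper. The lug's fourth tooth has passed the tongue, which lies mid-gap after allowing for parallax. I'll measure the lug to confirm, then let go.

```bash
python3 - <<'E'
from h import *
o=robot.get_obs();X,T=wray((100+427/1.8,467/1.8),183,o);print(X,T, (X-[603.7,63.5,183])@[.1454,.989,0])
E
python3 -m inch '[46,-2,0,0,0,0,0, 46,-3,0,0,0,0,0, 46,-2,0,0,0,0,0, 46,0,0,-3,0,0,0, 46,0,0,-4,0,0,0, 46,0,0,-5,0,0,0, 46,0,0,-5,0,0,0, 46,0,0,-5,0,0,0]'; python3 -m inch '[46,0,0,-10,0,0,0, 46,0,0,-20,0,0,0, 46,0,0,-30,0,0,0, 46,0,0,-30,0,0,0, 46,0,0,-20,0,0,0, 46,0,0,0,0,0,0, 46,0,0,0,0,0,0, 46,0,0,0,0,0,0]'; python3 - <<'E'
from h import *
import cv2
o=robot.get_obs();print(o["position"],o["ft_force"])
i=robot.read_camera("wrist")
cv2.imwrite("pics/w4.png",cv2.resize(np.clip(i*1.1,0,255).astype('uint8')[:330,100:460],None,fx=1.8,fy=1.8))
E
```

```text
[610.45164367 102.55604775 183.        ] [14.29614991 29.98036077 -3.51403185] 39.608120209410615
clock: 10.65
position: [577.4, 90.0, 201.5]
orientation: [[0.149, 0.989, -0.001], [0.989, -0.149, -0.001], [-0.001, -0.001, -1.0]]
ft_force: [0.2, 0.1, 0.8]
gripper_width: 46.0
clock: 11.45
position: [577.3, 90.1, 310.6]
orientation: [[0.148, 0.989, -0.002], [0.989, -0.148, -0.0], [-0.001, -0.001, -1.0]]
ft_force: [-0.6, -0.4, -0.8]
gripper_width: 45.8
[577.31730883  90.11658004 310.5629711 ] [-0.56146307 -0.36185584 -0.81375255]
```

View pics/w4.png

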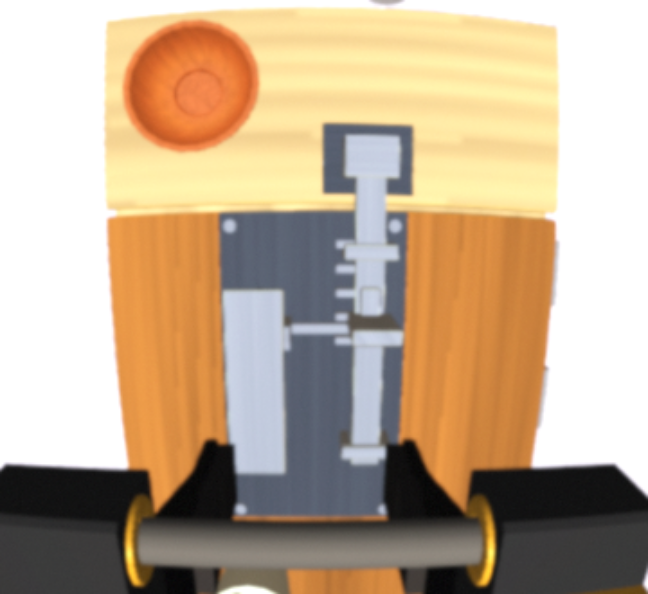

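The bolt is home, and the tongue (row 329) sits midway between teeth (317 and 341). I'll check the lug travel and catch size, and compare the top view with the start.

```bash
python3 - <<'E'
from h import *
import cv2
o=robot.get_obs();w=lambda u,v,z:wray((100+u/1.8,v/1.8),z,o)[0]
print("travel",(w(377,337,183)-[603.7,63.5,183])@[.1454,.989,0])
for z in(164,152):print(z,"len",np.linalg.norm(w(254,291,z)-w(262,472,z)),"wid",np.linalg.norm(w(224,330,z)-w(284,330,z)))
a=cv2.imread("pics/top0.png");b=robot.read_camera("top")
d=cv2.absdiff(a,b).max(2);cv2.imwrite("pics/topend.png",cv2.resize(np.clip(np.hstack([a[110:280,140:420],b[110:280,140:420]])*1.6,0,255).astype('uint8'),(800,243)))
for n,(x,y) in dict(cup=(318,228),bowl=(205,217),pan=(375,240),sauce=(177,177)).items():print(n,np.median(d[y-12:y+12,x-12:x+12]),d[y-12:y+12,x-12:x+12].max())
E
```

```text
travel 39.58953032908219
164 len 98.1830539096314 wid 30.115634824532357
152 len 102.33140694100528 wid 31.388056897806717
cup 6.0 96
bowl 4.0 21
pan 3.0 10
sauce 3.0 28
```

View pics/topend.png

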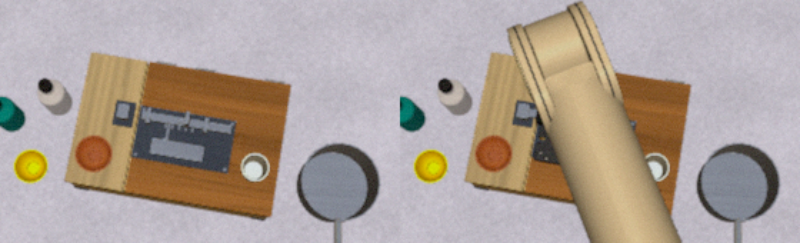

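The bowl, pan and bottle are unchanged. The cup is in place too, partly hidden by the arm. Handing in.

```bash
python3 -c "
from plant import robot
print(robot.get_obs()['clock']);print(robot.job_done())"
```

```text
11.55
the job is handed in; nothing more can be done
None
```

The lid is locked and the job was handed in at 11.55 s. No verdict was reported, so the outcome below rests on my own measurements.

**What I did:** I pressed the catch about 9 mm down with the left fingertip while the bolt was still drawn. I held it there and pushed the lug with the right fingertip until it met its stop, where the force rose to 13 N and motion ended. Then I backed off, let the catch rise and lifted the hand clear.

**Last checks:**
- **Bolt:** the wrist picture gives 39.6 mm of travel from where the lug stood at the start, with the bolt end inside its keeper.
- **Catch:** its tongue sits midway between two teeth. The paddle's apparent length (98.2 mm) and width (30.1 mm) do not settle its height firmly: the width fits the raised height of 164 mm, while the length lies between the raised and pressed values. The force had fallen to noise level before I moved away.
- **Crockery, pan and bottle:** the bowl, pan and bottle look unchanged in the top view. The cup was partly hidden by the arm, so its pixel comparison did not count; the visible part is where it was.

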